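# Pack the fence-stop kit into its caddy

### The arm

A 6-joint arm with a two-finger parallel gripper is mounted at the origin on a cart in front of the work surface, level with it; the furniture and walls round the work are solid. World frame = base frame: x ahead of the robot, y to its left, z up, the work surface at z = 0. Lengths are in m, angles in rad, forces in N, time in s.
With the tool pointing down it reaches from about 0.25 to 0.725 m from the base axis. Payload 4 kg.
Tool frame: the origin (TCP) lies at the very end of the fingers, on their centre line; the grasp point (between the pads) lies 19 mm behind it; z points along the fingers, y is the line along which they close (so a half turn about z gives the same grasp; the last joint's range is limited). The gripper opens to 85 mm and grips with 20 to 120 N. Pads are 22 mm wide; open, the fingers measure 114 mm over their backs; the gripper's body (76 mm by 85 mm) begins 54 mm behind the grasp point. The pads swing forward as they close: fully open they stand 13 mm farther back than shut.
Start: joints at [1.15, 0.241, 0.005, 1.335, 0, 1.571], TCP at [0.204, 0.456, 0.231] pointing down, gripper open.
Joint ranges: [-2.72, 2.72], [-1.05, 1.87], [-1.09, 1.28], [-1.99, 2.15], [-1.42, 1.44], [-3.14, 3.14]. Speed limits (rad/s): [2.79, 2.79, 3.14, 3.14, 3.14, 3.14].

### API

Orientations are given as a unit quaternion [x, y, z, w].
In Python, from workcell import bot, vision, workorder, boxes_of gives the robot as it stands.
- The arm moves only by the tool send_rows, never from a script. Its argument "motion" is text: rows parted by semicolons, each of 5 numbers parted by spaces: the closure, from -1 (fully open) to 1 (shut), so that 0 is half open, then the shift along the tool's x, y, z in cm, then the turn about the tool's z in rad. In form: claw x y z twist; .... A call has 1 to 5 rows; each row is the pose to reach, as a shift and turn from the pose commanded when the call began, along the tool's axes at that moment; what a row does not reach only later rows make up. A row lasts 1/10 s, in which the tool goes at most 50 mm and 8.59 degrees, less where a joint would pass 70% of its speed; a pose out of reach is approached as far as the arm can. A call with a gripper value outside its range is refused whole. The fingers move at their own pace and stop on an object; the grip force is fixed at half the most. Time passes only in rows, so rows that repeat a pose let the fingers close. It gives the time, the measured TCP pose, the force, the opening and the grip force at its end, in the units of the state.
- bot.get_obs(): the state, without advancing time (a new reading comes with each control period).
- vision.camera(name): name is "scene" or "top"; returns the picture (480x640x3 uint8, red, green, blue); there is no depth.
- vision.camera_model(name): a dict with "fov_y" (degrees; the focal length in pixels is half the picture's height over the tangent of half this angle, whatever the lens; pixels are square), "cx", "cy" (the principal point, pixels), "k1" (the pictures are not rectified: a ray, as slopes to the right and down, at radius r is drawn at 1 + k1 r^2 times it, then the intrinsics apply), "world_from_camera" (4x4, takes a point from camera to world coordinates). Camera axes: x right, y down, z forward; pixel columns grow to the right and rows downward; lengths in m; the calibration is good to about 2 mm. A picture is of the moment at which its call begins. camera_model takes no time and is no camera call.
- workorder.job_done(): hands the job in; it is judged then, once.
Trained networks look in the newest picture that a camera, given by its name, has taken for a name from the list of things; names that differ only in an ending like _2 or _b are one class to them, and where a whole thing is asked for, a point or a joint stands for the part that bears it (a point fixed in the world has none). Each returns a list of dicts, best first, with "conf" (0 to 1); they miss things now and then, are a little off and sometimes report something else, mostly with a low value. They report only what shows in the picture. A call takes as long as a camera call. They do not tell look-alikes from the thing itself.
- boxes_of(camera, target): "rect" ([centre column, centre row, width, height] in pixels, round what is visible of it).
The state is a dict: "clock": time; "joint_pos": joint angles; "joint_vel": joint speeds; "tau": joint torques, N m; "eef_pos": TCP position; "tool_rot": TCP orientation; "ft_force": force on the tool from outside, world axes, zero at the start; "ft_torque": the same for the moment, N m; "grip_width": finger opening in m; "grasp_force": force on a finger pad.
Only numpy, scipy, OpenCV 4.12 (cv2) and the standard library are available. Lean on these libraries where they do the work, as an engineer would, in place of code of your own. Each camera call takes 0.05 s, during which the arm holds its last target. There are 200 camera calls.

### The job

Pack the fence-stop kit into the plywood caddy: the hex-headed bolt in the long cell of the two-cell bin, the wing nut in its short cell, the small beech stop block in the square bin and the star knob in the round cup. Each lies flat on the floor of its cell, the same way up as it lies now. Leave the larger beech offcut, the long round-headed coach bolt and the plain hex nut where they are.

Things in the scene. Friction and masses are not known exactly. Their poses are not given: they have to be found in the camera images.
- hex_bolt: steel bolt with a hexagonal head and a short threaded shank, lying down; 56 mm long (along its y), 16 mm wide (x), 16 mm high. Origin: centre of its underside. z up.
- wing_nut: steel wing nut standing on its hub, wings up; hub 17 mm across and 11 mm high, 4 mm thick wings spanning 44 mm along its y and reaching 21 mm up. Origin: under the hub's centre. z up. Hub or wings can be gripped along x.
- star_knob: black star-shaped knob standing on its head with a bare steel stud pointing up; head 36 mm across and 14 mm high, a collar 18 mm across up to 18 mm, then the stud, 8 mm across, up to 40 mm. Origin: under the head's centre; the stud stands within 1 mm of it. z along the stud, up.
- stop_block: the small beech block, 22 mm (x) by 40 mm (y) by 20 mm high. Origin: centre of its underside. z up.
- two_cell_bin: Grey plastic, fixed on the 4 mm floor of the plywood caddy (tray 180x290 mm, rim 14 mm; its three bins stand 95 mm apart in any order). Oblong bin, 152 mm (x) by 75 mm (y), 15 mm high, floor 3 mm, walls 2.5 mm, with a cross wall: long cell (85 by 70 mm, centre at x = +31 mm), short cell (60 by 70 mm, centre at x = -44 mm). Origin: centre of its underside. z up.
- square_bin: Grey plastic, fixed on the 4 mm floor of the plywood caddy (tray 180x290 mm, rim 14 mm; its three bins stand 95 mm apart in any order). Square bin, 75 x 75 mm, 15 mm high, floor 3 mm, walls 2.5 mm (inside 70 x 70 mm). Origin: centre of its underside. z up.
- round_cup: Grey plastic, fixed on the 4 mm floor of the plywood caddy (tray 180x290 mm, rim 14 mm; its three bins stand 95 mm apart in any order). Shallow round cup, 71 mm across, 15 mm high, floor 3 mm, wall 2.5 mm (inside 64 mm across at the floor). Origin: centre of its underside. z up.
- offcut: look-alike to be left: the larger, flatter beech block, 38 (x) x 70 (y) x 16 mm. Origin: centre of its underside.
- coach_bolt: look-alike to be left: long steel coach bolt with a round domed head, lying down, 84 mm long (along its y, head at +y), head 20 mm across. Origin: under its middle, on the bench.
- hex_nut: look-alike to be left: plain hexagonal steel nut without wings, 26 mm over its corners, 12 mm high. Origin: centre of its underside.
Things that resemble listed ones, but are neither listed nor needed, are in the scene too. What is shaped like the round_cup but green or orange is not meant.

How it is judged:
By the outcome, as a careful person would: the job done as asked, in the order asked, and still so for the second after the job is handed in, with the robot touching nothing.
It also fails if it takes over 104 s, if anything falls off the work surface, if the arm or the gripper's body presses on something with over 40 N, if the wrist force passes 120 N, or if a joint passes its speed limit or range.

## Working session

There is one attempt and no reset: what is moved stays moved. The work goes in short steps, Python scripts to look and compute and a tool call to move; the robot and the scene stay as the last step left them, time stands still between calls to the robot, and variables do not carry over. Pictures are saved under pics/ and viewed, at most 14 in all, crops included, and the job is handed in when it is done.

Besides the shell and the picture viewer there is one more tool, called by a JSON object that holds its "name" and its "arguments". send_rows: Moves the arm, as the interface text tells. Its arguments: {"type":"object","properties":{"motion":{"type":"string"}},"required":["motion"]}

```bash
mkdir -p pics; ls
cat > h.py <<'E'
import numpy as np, cv2
from workcell import bot, vision, workorder, boxes_of
def snap(c,n):
    im=vision.camera(c); cv2.imwrite(f'pics/{n}.png',im[:,:,::-1]); return im
def ray(c,px):
    m=vision.camera_model(c); f=240/np.tan(np.radians(m['fov_y']/2))
    d=(np.array(px,float)-[m['cx'],m['cy']])/f; u=d.copy()
    for _ in range(30): u=d/(1+m['k1']*(u@u))
    T=np.array(m['world_from_camera']); return T[:3,3],T[:3,:3]@np.array([u[0],u[1],1])
def at(c,px,z=0.):
    o,d=ray(c,px); return o+d*(z-o[2])/d[2]
def proj(c,p):
    m=vision.camera_model(c); f=240/np.tan(np.radians(m['fov_y']/2))
    T=np.array(m['world_from_camera']); q=T[:3,:3].T@(np.array(p)-T[:3,3]); u=q[:2]/q[2]
    return u*(1+m['k1']*(u@u))*f+[m['cx'],m['cy']]
E
python3 - <<'E'
from h import *
for c in('top','scene'):
    snap(c,c+'0'); m=vision.camera_model(c); print(c,m['fov_y'],m['k1'],np.round(m['world_from_camera'],3).tolist())
    for t in 'hex_bolt wing_nut star_knob stop_block two_cell_bin square_bin round_cup offcut coach_bolt hex_nut'.split():
        for b in boxes_of(c,t)[:3]: print(t,round(b['conf'],2),np.round(b['rect']),np.round(at(c,b['rect'][:2],.01)[:2],3))
print(bot.get_obs())
E
```

```text
pics
top 51.63673810812067 0.034836261155496547 [[0.02, -0.997, 0.076, 0.415], [-1.0, -0.018, 0.019, -0.005], [-0.018, -0.076, -0.997, 1.249], [0.0, 0.0, 0.0, 1.0]]
hex_bolt 0.55 [191. 216.  23.  18.] [0.552 0.34 ]
wing_nut 0.75 [229. 183.  23.  16.] [0.637 0.248]
star_knob 0.69 [305. 224.  13.  10.] [0.537 0.054]
stop_block 0.71 [231. 183.  23.  17.] [0.639 0.242]
two_cell_bin 0.85 [380. 217.  35.  63.] [ 0.558 -0.135]
square_bin 0.57 [456. 216.  33.  32.] [ 0.563 -0.323]
round_cup 0.74 [418. 216.  29.  28.] [ 0.561 -0.229]
round_cup 0.73 [354. 295.  24.  26.] [ 0.363 -0.072]
round_cup 0.66 [408. 303.  33.  32.] [ 0.347 -0.206]
offcut 0.62 [271. 178.  20.  34.] [0.654 0.143]
offcut 0.44 [456. 217.  32.  31.] [ 0.562 -0.323]
scene 50.287865546039804 -0.10406987993113176 [[-0.83, -0.258, 0.495, -0.039], [-0.557, 0.343, -0.756, 0.836], [0.025, -0.903, -0.428, 0.51], [0.0, 0.0, 0.0, 1.0]]
hex_bolt 0.55 [187. 306.  30.  18.] [0.543 0.343]
wing_nut 0.3 [188. 266.  20.  19.] [0.644 0.245]
star_knob 0.64 [292. 249.  13.  11.] [0.523 0.065]
stop_block 0.51 [188. 265.  21.  18.] [0.646 0.244]
[... 252 characters left out ...]
 0.253]
{'clock': 1.1, 'joint_pos': array([1.14996027e+00, 2.40591339e-01, 5.00669353e-03, 1.33519689e+00,
       2.55671450e-05, 1.57079024e+00]), 'joint_vel': array([-0.00023509, -0.00175435, -0.0006653 ,  0.00109585, -0.0015952 ,
        0.00031036]), 'tau': array([-1.36877385e-03, -3.72222841e+01,  2.52694148e+01,  1.27072642e-03,
       -1.56261349e-04,  1.14553222e-05]), 'eef_pos': array([0.20425644, 0.45638075, 0.23131335]), 'tool_rot': array([ 2.08865750e-01,  9.77944323e-01,  9.90226707e-06, -1.09569459e-05]), 'ft_force': array([-0.67902769,  0.35858759,  0.69124968]), 'ft_torque': array([-0.00068103, -0.01613955,  0.05159616]), 'grasp_force': 0.0, 'grip_width': 0.08572730144721248}
```

View pics/top0.png

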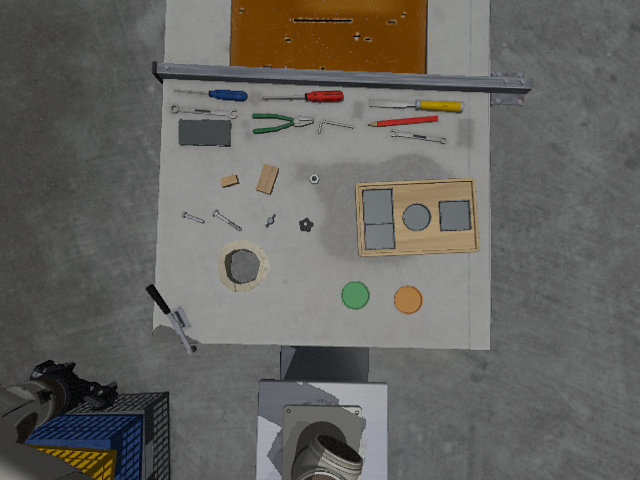

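View pics/scene0.png

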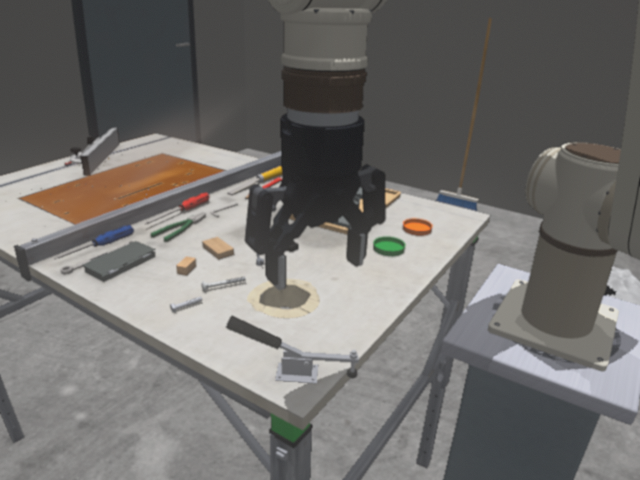

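Run:
```python
from h import *
im=cv2.imread('pics/top0.png')
a=cv2.resize(im[168:238,180:325],None,fx=5.5,fy=5.5,interpolation=cv2.INTER_CUBIC)
b=cv2.resize(im[174:260,350:485],(0,0),fx=2.3,fy=2.3,interpolation=cv2.INTER_CUBIC)
o=np.zeros((a.shape[0]+b.shape[0],a.shape[1],3),np.uint8);o[:a.shape[0]]=a;o[a.shape[0]:,:b.shape[1]]=b
cv2.imwrite('pics/crop0.png',o);print(o.shape)
# segment by background difference
g=im[168:240,180:325].astype(int); bg=cv2.medianBlur(im,31)[168:240,180:325].astype(int)
mk=(np.abs(g-bg).max(2)>28).astype(np.uint8)
n,l,s,c=cv2.connectedComponentsWithStats(mk)
for i in range(1,n):
    if s[i,4]>25:
        pts=np.argwhere(l==i)[:,::-1]+[180,168]
        (cx,cy),wh,_=cv2.minAreaRect(pts.astype(np.float32)); 
        W=np.array([at('top',p,.008)[:2] for p in pts]); m=W.mean(0); w,v=np.linalg.eigh(np.cov(W.T))
        print(s[i],np.round([cx,cy],1),wh,'rectc',np.round(at('top',(cx,cy),.008)[:2],4),'mean',np.round(m,4),'ang',round(np.degrees(np.arctan2(v[1,1],v[0,1]))%180,1),np.sqrt(w*12).round(3))
```

```text
(583, 798, 3)
[ 76   0  23  27 432] [267.3 179.1] (16.443843841552734, 27.82804298400879) rectc [0.65   0.1515] mean [0.6476 0.1518] ang 158.3 [0.042 0.067]
[ 40   6  20  14 184] [229.4 180.5] (10.75174331665039, 18.024980545043945) rectc [0.6446 0.2477] mean [0.6444 0.2473] ang 106.2 [0.026 0.045]
[130   7  10   9  64] [314.5 179. ] (9.0, 8.0) rectc [0.6523 0.0318] mean [0.6521 0.0329] ang 170.5 [0.021 0.022]
[ 32  41  30  22 113] [227.7 219.9] (33.119239807128906, 7.683663368225098) rectc [0.5443 0.2486] mean [0.5433 0.2505] ang 57.2 [0.014 0.094]
[ 2 44 23 12 62] [193.4 217.2] (23.08673858642578, 5.972438335418701) rectc [0.5497 0.3353] mean [0.5494 0.3369] ang 70.3 [0.013 0.069]
[85 46 11 14 67] [270.3 220.3] (6.363960266113281, 15.55634880065918) rectc [0.5454 0.1412] mean [0.545  0.1412] ang 146.5 [0.014 0.036]
[119  49  15  15 144] [305.3 224.8] (14.142135620117188, 13.435027122497559) rectc [0.5356 0.0527] mean [0.536  0.0519] ang 69.9 [0.031 0.032]
```

View pics/crop0.png

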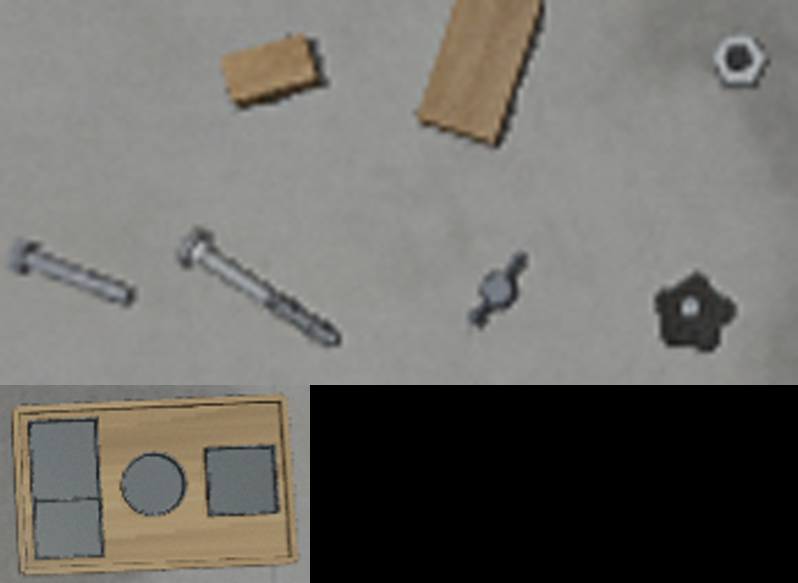

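The top view shows the hex bolt at (193,217) with its head at the left end. The coach bolt is at (227,220), the wing nut at (270,220), the star knob at (305,225), the stop block at (229,180), the offcut at (267,179) and the hex nut at (314,179). In the caddy, the long cell is near (378,207), the short cell (380,236), the cup (416,217) and the square bin (455,215).

```bash
cat >> h.py <<'E'
from scipy.spatial.transform import Rotation as R
def to(x,y,z,psi):  # psi deg: closing line; prints shift in tool axes cm and twist
    o=bot.get_obs(); M=R.from_quat(o['tool_rot']).as_matrix(); p=np.array(o['eef_pos'])
    s=M.T@(np.array([x,y,z])-p)*100; cur=np.degrees(np.arctan2(M[1,1],M[0,1]))
    t=[np.radians((cur-psi+k+180)%360-180) for k in(0,180)]
    q1=np.arctan2(y,x); q=[o['joint_pos'][5]+a+q1-o['joint_pos'][0] for a in t]
    print('t=%.1f'%o['clock'],'shift',s.round(2),'twist',np.round(t,3),'q6',np.round(q,2),'psi now',round(cur,1),'tilt',M[:,2].round(3))
E
python3 - <<'E'
from h import *
for n,p,z in[('long',(377.8,206.6),.007),('short',(379.6,236.2),.007),('cup',(416.1,217),.007),('sq',(454.8,215.3),.007),('stud',(305.5,223.8),.04),('c0',(356.5,183),.018),('c1',(474.8,180),.018),('c2',(479,251),.018)]: print(n,at('top',p,z)[:2].round(4))
to(.549,.336,.1,160.3)
E
```

```text
long [ 0.5848 -0.1289]
short [ 0.5102 -0.1342]
cup [ 0.5602 -0.2249]
sq [ 0.5661 -0.321 ]
stud [0.5348 0.0507]
c0 [ 0.642  -0.0739]
c1 [ 0.6539 -0.3674]
c2 [ 0.4773 -0.3771]
t=1.1 shift [-36.38   3.1   13.13] twist [-1.648  1.494] q6 [-0.68  2.46] psi now 65.9 tilt [-0.  0. -1.]
```

{"name": "send_rows", "arguments": {"motion": "-0.3 -36.4 3.1 13.1 -1.65;-0.3 -36.4 3.1 13.1 -1.65;-0.3 -36.4 3.1 13.1 -1.65;-0.3 -36.4 3.1 13.1 -1.65;-0.3 -36.4 3.1 13.1 -1.65"}}

```text
clock: 1.6
eef_pos: [0.4134, 0.3838, 0.1521]
tool_rot: [-0.143, 0.99, 0.0, 0.0]
ft_force: [-0.7, 0.9, 0.5]
grip_width: 0.0555
grasp_force: 0.0
```

```bash
python3 -c "
from h import *
to(.549,.336,.1,160.3)"
```

```text
t=1.6 shift [-11.66  -8.42   5.21] twist [-0.941  2.201] q6 [-0.68  2.46] psi now 106.4 tilt [ 0.     0.001 -1.   ]
```

{"name": "send_rows", "arguments": {"motion": "-0.3 -11.7 -8.4 5.2 -0.94;-0.3 -11.7 -8.4 5.2 -0.94;-0.3 -11.7 -8.4 5.2 -0.94;-0.3 -11.7 -8.4 5.2 -0.94;-0.3 -11.7 -8.4 5.2 -0.94"}}

```text
clock: 2.1
eef_pos: [0.5487, 0.3341, 0.0983]
tool_rot: [-0.493, 0.87, -0.0, -0.001]
ft_force: [-0.8, 0.5, -0.0]
grip_width: 0.0556
grasp_force: 0.0
```

{"name": "send_rows", "arguments": {"motion": "-0.3 0 0 0 -0.15;-0.3 0 0 0 -0.2;-0.3 0 0 0 -0.2"}}

```text
clock: 2.4
eef_pos: [0.5475, 0.3358, 0.1003]
tool_rot: [-0.576, 0.817, 0.0, -0.0]
ft_force: [0.1, 0.5, -0.3]
grip_width: 0.0555
grasp_force: 0.0
```

Run:
```python
from h import *
to(.549,.336,.003,160.3)
im=snap('top','t1')
sc=snap('scene','s1')
o=cv2.resize(im[190:245,165:245],(800,550),interpolation=cv2.INTER_CUBIC); cv2.imwrite('pics/t1c.png',o[:,:,::-1])
cv2.imwrite('pics/s1c.png',cv2.resize(sc[230:350,130:290],(800,600),interpolation=cv2.INTER_CUBIC)[:,:,::-1])
```

```text
t=2.4 shift [-0.07 -0.14  9.73] twist [ 1.00e-03 -3.14e+00] q6 [-0.68 -3.82] psi now 160.4 tilt [-0. -0. -1.]
```

View pics/s1c.png

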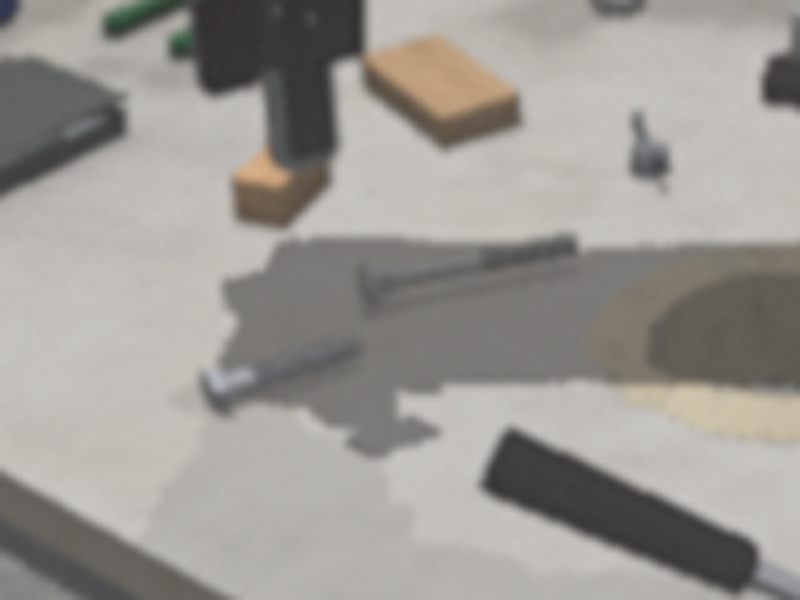

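{"name": "send_rows", "arguments": {"motion": "-0.3 -0.3 -0.2 5 0;-0.3 -0.3 -0.2 8 0;-0.3 -0.3 -0.2 9.7 0;-0.3 -0.3 -0.2 9.7 0;1 -0.3 -0.2 9.7 0"}}

```text
clock: 3.0
eef_pos: [0.5505, 0.3383, 0.0038]
tool_rot: [-0.576, 0.817, 0.0, -0.0]
ft_force: [-0.1, -0.1, 0.4]
grip_width: 0.0422
grasp_force: 0.0
```

{"name": "send_rows", "arguments": {"motion": "1 0 0 0 0;1 0 0 0 0;1 0 0 0 0;1 0 0 0 0;1 0 0 0 0"}}

```text
clock: 3.5
eef_pos: [0.5517, 0.339, 0.0058]
tool_rot: [-0.576, 0.817, -0.0, 0.002]
ft_force: [0.3, -1.2, 5.8]
grip_width: 0.0129
grasp_force: 61.0
```

{"name": "send_rows", "arguments": {"motion": "1 0 0 -4 0;1 0 0 -8 0;1 0 0 -9 0;1 0 0 -9 0"}}

```text
clock: 3.9
eef_pos: [0.552, 0.3392, 0.0966]
tool_rot: [-0.576, 0.817, -0.0, 0.003]
ft_force: [-0.3, -0.3, -0.6]
grip_width: 0.0127
grasp_force: 60.3
```

Run:
```python
from h import *
to(.582,-.130,.09,93)
sc=snap('scene','s2')
cv2.imwrite('pics/s2c.png',cv2.resize(sc[200:350,110:310],(800,600),interpolation=cv2.INTER_CUBIC)[:,:,::-1])
```

```text
t=3.9 shift [ 43.2  -18.56   0.53] twist [ 1.176 -1.965] q6 [-0.27 -3.41] psi now 160.4 tilt [ 0.005  0.003 -1.   ]
```

View pics/s2c.png

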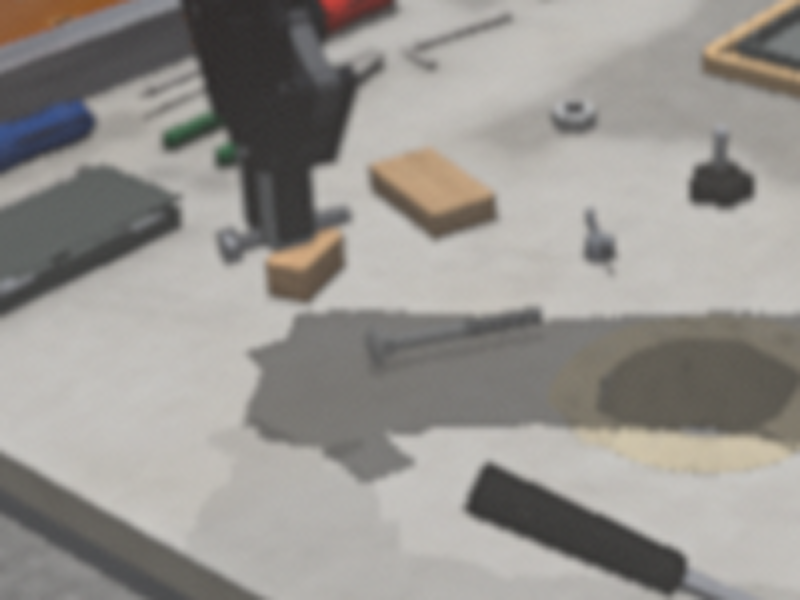

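The bolt is held level by its shank. Carrying it to the long cell.

{"name": "send_rows", "arguments": {"motion": "1 43.4 -19 0 1.18;1 43.4 -19 0 1.18;1 43.4 -19 0 1.18;1 43.4 -19 0 1.18;1 43.4 -19 0 1.18"}}

```text
clock: 4.45
eef_pos: [0.566, 0.0867, 0.091]
tool_rot: [-0.234, 0.972, 0.0, -0.002]
ft_force: [1.0, -1.3, 0.4]
grip_width: 0.0136
grasp_force: 60.3
```

```bash
python3 -c "
from h import *
to(.588,-.129,.09,93)"
```

```text
t=4.5 shift [  7.86 -20.2    0.1 ] twist [ 0.421 -2.721] q6 [-0.27 -3.41] psi now 117.1 tilt [-0.005 -0.001 -1.   ]
```

{"name": "send_rows", "arguments": {"motion": "1 7.9 -20.2 0 0.42;1 7.9 -20.2 0 0.42;1 7.9 -20.2 0 0.42;1 7.9 -20.2 0 0.42;1 7.9 -20.2 0 0.42"}}

```text
clock: 4.95
eef_pos: [0.5893, -0.1315, 0.0909]
tool_rot: [-0.027, 1.0, -0.0, -0.002]
ft_force: [0.4, 0.5, -0.9]
grip_width: 0.0131
grasp_force: 60.3
```

```bash
python3 -c "
from h import *
to(.588,-.129,.013,93)"
```

```text
t=5.0 shift [0.09 0.26 7.79] twist [ 1.000e-03 -3.141e+00] q6 [-0.27 -3.41] psi now 93.1 tilt [-0.004 -0.001 -1.   ]
```

{"name": "send_rows", "arguments": {"motion": "1 0 0.2 4 0;1 0 0.2 6.5 0;1 0 0.2 7.4 0;1 0 0.2 7.7 0;1 0 0.2 7.7 0"}}

```text
clock: 5.45
eef_pos: [0.5908, -0.1243, 0.0163]
tool_rot: [-0.03, 1.0, 0.0, -0.0]
ft_force: [0.5, 1.0, 1.4]
grip_width: 0.013
grasp_force: 60.3
```

{"name": "send_rows", "arguments": {"motion": "1 0 -0.3 0.2 0;1 0 -0.3 0.3 0;1 0 -0.3 0.3 0"}}

```text
clock: 5.75
eef_pos: [0.5916, -0.1281, 0.0144]
tool_rot: [-0.029, 1.0, -0.0, 0.001]
ft_force: [0.4, 0.2, -0.3]
grip_width: 0.0131
grasp_force: 60.3
```

{"name": "send_rows", "arguments": {"motion": "1 0 0 0.1 0;1 0 0 0.2 0;1 0 0 0.2 0"}}

```text
clock: 6.05
eef_pos: [0.5914, -0.128, 0.0128]
tool_rot: [-0.029, 1.0, -0.0, 0.001]
ft_force: [-2.2, 0.2, 4.4]
grip_width: 0.013
grasp_force: 61.0
```

{"name": "send_rows", "arguments": {"motion": "0.4 0 0 0 0;0.4 0 0 0 0;0.4 0 0 -0.1 0;0.4 0 0 -0.5 0;0.4 0 0 -4 0"}}

```text
clock: 6.55
eef_pos: [0.5871, -0.1271, 0.0474]
tool_rot: [-0.029, 1.0, 0.001, -0.005]
ft_force: [-0.2, -0.0, -0.2]
grip_width: 0.0254
grasp_force: 0.0
```

{"name": "send_rows", "arguments": {"motion": "0.2 0 0 -4 0;0.2 0 0 -5 0"}}

```text
clock: 6.75
eef_pos: [0.5941, -0.1286, 0.1067]
tool_rot: [-0.029, 1.0, -0.001, 0.004]
ft_force: [0.7, -0.5, -0.0]
grip_width: 0.0341
grasp_force: 0.0
```

```bash
python3 -c "
from h import *
to(.545,.1412,.1,56.5)"
```

```text
t=6.8 shift [ 3.32 27.22  0.58] twist [ 0.643 -2.498] q6 [ 0.84 -2.3 ] psi now 93.4 tilt [ 0.008 -0.002 -1.   ]
```

{"name": "send_rows", "arguments": {"motion": "0.2 3.2 27.2 0.4 0.65;0 3.2 27.2 0.4 0.65;0 3.2 27.2 0.4 0.65;0 3.2 27.2 0.4 0.65;0 3.2 27.2 0.4 0.65"}}

```text
clock: 7.25
eef_pos: [0.549, 0.1079, 0.0981]
tool_rot: [0.294, 0.956, 0.0, 0.0]
ft_force: [1.4, -0.2, -0.5]
grip_width: 0.0428
grasp_force: 0.0
```

{"name": "send_rows", "arguments": {"motion": "0 0 3 0 0.05;0 0 3 0 0.05;0 0 3 0 0.05;0 0 3 0 0.05"}}

```text
clock: 7.65
eef_pos: [0.5657, 0.1306, 0.0978]
tool_rot: [0.315, 0.949, -0.0, -0.0]
ft_force: [-0.5, -0.9, -0.4]
grip_width: 0.0426
grasp_force: 0.0
```

Run:
```python
from h import *
to(.545,.1405,.003,55.5)
im=snap('top','t3'); sc=snap('scene','s3')
cv2.imwrite('pics/s3c.png',np.hstack([cv2.resize(sc[210:310,220:320],(400,400),interpolation=cv2.INTER_CUBIC),cv2.resize(im[170:270,345:445],(400,400),interpolation=cv2.INTER_CUBIC)])[:,:,::-1])
```

```text
t=7.7 shift [ 2.25 -0.44  9.48] twist [-0.04   3.102] q6 [0.85 4.  ] psi now 53.2 tilt [-0.001 -0.001 -1.   ]
```

View pics/s3c.png

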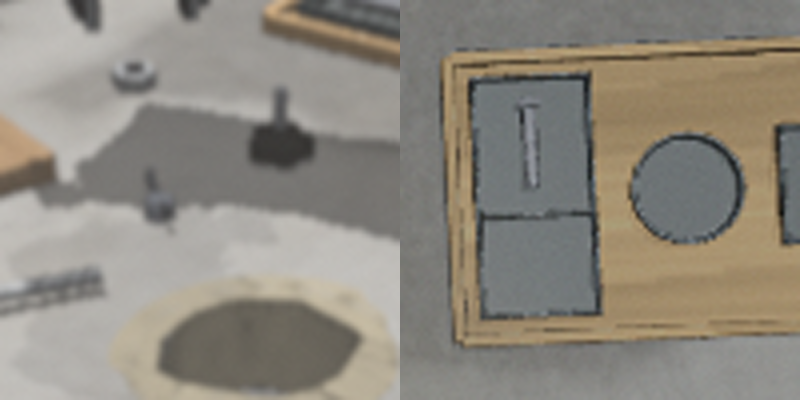

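The right half of the picture shows the bolt lying inside the long cell. The left half shows the wing nut undisturbed. Next I centre over the wing nut and descend.

{"name": "send_rows", "arguments": {"motion": "0 2.2 -0.4 3 -0.04;0 2.2 -0.4 6 -0.04;0 2.2 -0.4 8 -0.04;0 2.2 -0.4 8 -0.04"}}

```text
clock: 8.15
eef_pos: [0.5432, 0.1396, 0.0151]
tool_rot: [0.297, 0.955, -0.002, -0.003]
ft_force: [0.4, 0.6, -0.3]
grip_width: 0.0427
grasp_force: 0.0
```

```bash
python3 -c "
from h import *
to(.545,.1405,.003,55.5)"
```

```text
t=8.2 shift [-0.11  0.18  1.21] twist [-1.000e-03  3.141e+00] q6 [0.85 4.  ] psi now 55.5 tilt [-0.007 -0.002 -1.   ]
```

{"name": "send_rows", "arguments": {"motion": "0 -0.1 0.1 1 0;0 -0.1 0.1 1.2 0;0.3 -0.1 0.1 1.2 0;1 -0.1 0.1 1.2 0;1 -0.1 0.1 1.2 0"}}

```text
clock: 8.65
eef_pos: [0.5484, 0.1418, 0.0072]
tool_rot: [0.296, 0.955, 0.0, 0.001]
ft_force: [-0.5, -0.0, 2.8]
grip_width: 0.0121
grasp_force: 58.6
```

{"name": "send_rows", "arguments": {"motion": "1 0 0 0 0;1 0 0 0 0;1 0 0 0 0"}}

```text
clock: 8.95
eef_pos: [0.5484, 0.1418, 0.0071]
tool_rot: [0.296, 0.955, 0.0, 0.001]
ft_force: [-0.4, -1.0, 6.0]
grip_width: 0.0119
grasp_force: 58.9
```

{"name": "send_rows", "arguments": {"motion": "1 0 0 -1 0;1 0 0 -5 0;1 0 0 -8 0;1 0 0 -8 0"}}

```text
clock: 9.35
eef_pos: [0.551, 0.1427, 0.0913]
tool_rot: [0.296, 0.955, 0.003, 0.004]
ft_force: [0.8, -0.7, 0.2]
grip_width: 0.0122
grasp_force: 58.6
```

Run:
```python
from h import *
to(.5102,-.1342,.085,93)
sc=snap('scene','s4')
cv2.imwrite('pics/s4c.png',cv2.resize(sc[170:300,200:360],(640,520),interpolation=cv2.INTER_CUBIC)[:,:,::-1])
```

```text
t=9.3 shift [-12.29 -25.15   0.52] twist [-0.653  2.488] q6 [-0.31  2.83] psi now 55.6 tilt [ 0.009  0.003 -1.   ]
```

View pics/s4c.png

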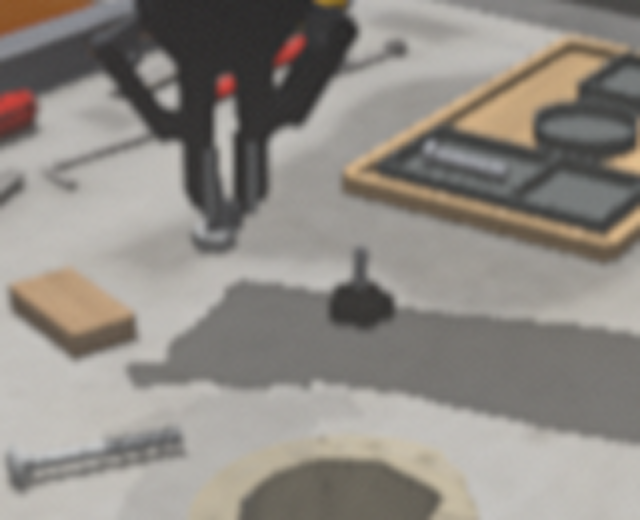

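{"name": "send_rows", "arguments": {"motion": "1 -12.2 -25.1 0 -0.65;1 -12.2 -25.1 0 -0.65;1 -12.2 -25.1 0 -0.65;1 -12.2 -25.1 0 -0.65;1 -12.2 -25.1 0 -0.65"}}

```text
clock: 9.9
eef_pos: [0.5117, -0.0903, 0.0848]
tool_rot: [-0.027, 1.0, 0.0, -0.001]
ft_force: [1.0, -0.9, 0.2]
grip_width: 0.0124
grasp_force: 58.6
```

{"name": "send_rows", "arguments": {"motion": "1 0 0 0 0;1 0 0 0 0"}}

```text
clock: 10.1
eef_pos: [0.5119, -0.0903, 0.085]
tool_rot: [-0.022, 1.0, 0.001, -0.001]
ft_force: [0.3, -0.3, -1.0]
grip_width: 0.0122
grasp_force: 58.7
```

Run:
```python
from h import *
to(.5102,-.1342,.085,93)
```

```text
t=10.1 shift [ 0.37 -4.38 -0.01] twist [-0.007  3.134] q6 [-0.31  2.83] psi now 92.6 tilt [-0.002  0.001 -1.   ]
```

{"name": "send_rows", "arguments": {"motion": "1 0.3 -4.4 0 0;1 0.3 -4.4 0 0;1 0.3 -4.4 4 0;1 0.3 -4.4 6 0;1 0.3 -4.4 6 0"}}

```text
clock: 10.6
eef_pos: [0.5092, -0.1308, 0.0225]
tool_rot: [-0.025, 1.0, 0.001, -0.004]
ft_force: [-0.6, -0.3, -0.8]
grip_width: 0.0123
grasp_force: 58.7
```

Run:
```python
from h import *
to(.5102,-.1342,.014,93)
```

```text
t=10.6 shift [-0.09 -0.35  0.85] twist [-2.00e-03  3.14e+00] q6 [-0.31  2.83] psi now 92.9 tilt [-0.008  0.003 -1.   ]
```

{"name": "send_rows", "arguments": {"motion": "1 0 -0.3 0.3 0;1 0 -0.3 0.6 0;1 0 -0.3 0.7 0;1 0 -0.3 0.7 0"}}

```text
clock: 11.0
eef_pos: [0.5131, -0.1363, 0.0198]
tool_rot: [-0.024, 1.0, -0.0, 0.001]
ft_force: [-0.6, -0.3, 0.4]
grip_width: 0.012
grasp_force: 58.7
```

{"name": "send_rows", "arguments": {"motion": "1 0 0.1 0.2 0;1 0 0.1 0.3 0;1 0 0.1 0.4 0;1 0 0.1 0.4 0"}}

```text
clock: 11.4
eef_pos: [0.5123, -0.1354, 0.015]
tool_rot: [-0.024, 1.0, 0.0, -0.0]
ft_force: [0.6, -0.2, 0.1]
grip_width: 0.0121
grasp_force: 58.7
```

{"name": "send_rows", "arguments": {"motion": "1 0 0 0.1 0;1 0 0 0.15 0;1 0 0 0.2 0;1 0 0 0.2 0"}}

```text
clock: 11.8
eef_pos: [0.5126, -0.1355, 0.0141]
tool_rot: [-0.024, 1.0, -0.0, 0.0]
ft_force: [-3.0, 0.3, 7.1]
grip_width: 0.0122
grasp_force: 59.9
```

{"name": "send_rows", "arguments": {"motion": "0.4 0 0 0 0;0.4 0 0 0 0;0.4 0 0 -0.2 0;0.4 0 0 -1 0;0.4 0 0 -4 0"}}

```text
clock: 12.3
eef_pos: [0.5097, -0.1346, 0.051]
tool_rot: [-0.024, 1.0, 0.001, -0.003]
ft_force: [-0.5, 0.6, -0.1]
grip_width: 0.0259
grasp_force: 0.0
```

{"name": "send_rows", "arguments": {"motion": "0.2 0 0 -4 0;0.2 0 0 -5 0;0.2 0 0 -5 0"}}

```text
clock: 12.6
eef_pos: [0.5144, -0.1359, 0.1057]
tool_rot: [-0.024, 1.0, -0.001, 0.003]
ft_force: [-0.3, -0.1, 0.4]
grip_width: 0.0341
grasp_force: 0.0
```

```bash
python3 -c "
from h import *
to(.6444,.2473,.1,16.2)"
```

```text
t=12.6 shift [-14.85  37.64   0.59] twist [ 1.337 -1.805] q6 [ 1.65 -1.49] psi now 92.8 tilt [ 0.005 -0.001 -1.   ]
```

{"name": "send_rows", "arguments": {"motion": "0.2 -14.8 37.6 0.3 1.34;-0.2 -14.8 37.6 0.3 1.34;-0.2 -14.8 37.6 0.3 1.34;-0.2 -14.8 37.6 0.3 1.34;-0.2 -14.8 37.6 0.3 1.34"}}

```text
clock: 13.1
eef_pos: [0.5866, 0.0861, 0.0995]
tool_rot: [0.322, 0.947, -0.001, -0.001]
ft_force: [0.3, -0.3, 0.2]
grip_width: 0.0509
grasp_force: 0.0
```

```bash
python3 -c "
from h import *
print(at('top',(228.5,180.4),.02)); to(.6444,.2473,.1,16.2)"
```

```text
[0.64276296 0.24739242 0.02      ]
t=13.1 shift [ 5.24 16.3  -0.08] twist [ 0.632 -2.509] q6 [ 1.65 -1.49] psi now 52.4 tilt [-0.003 -0.001 -1.   ]
```

{"name": "send_rows", "arguments": {"motion": "-0.2 5.2 16.3 0 0.63;-0.2 5.2 16.3 0 0.63;-0.2 5.2 16.3 0 0.63;-0.2 5.2 16.3 0 0.63;-0.2 5.2 16.3 0 0.63"}}

```text
clock: 13.6
eef_pos: [0.6438, 0.25, 0.0982]
tool_rot: [0.596, 0.803, -0.001, -0.001]
ft_force: [0.0, -0.7, -0.7]
grip_width: 0.0511
grasp_force: 0.0
```

```bash
python3 -c "
from h import *
to(.6440,.2473,.03,16.2)"
```

```text
t=13.6 shift [-0.27 -0.04  6.82] twist [ 0.011 -3.131] q6 [ 1.65 -1.49] psi now 16.8 tilt [-0.003 -0.    -1.   ]
```

{"name": "send_rows", "arguments": {"motion": "-0.2 -0.2 0 5 0;-0.2 -0.2 0 8 0;-0.2 -0.2 0 9 0;-0.2 -0.2 0 9 0;0.3 -0.2 0 9 0"}}

```text
clock: 14.1
eef_pos: [0.6458, 0.2443, 0.0121]
tool_rot: [0.597, 0.802, 0.0, 0.0]
ft_force: [0.5, 0.3, 0.6]
grip_width: 0.0381
grasp_force: 0.0
```

{"name": "send_rows", "arguments": {"motion": "1 0 0 0 0;1 0 0 0 0;1 0 0 0 0;1 0 0 0 0"}}

```text
clock: 14.5
eef_pos: [0.6469, 0.2447, 0.0141]
tool_rot: [0.597, 0.802, 0.002, 0.001]
ft_force: [0.2, -1.0, 5.6]
grip_width: 0.0202
grasp_force: 59.4
```

The grip sits high on the block, so I regrip lower.

{"name": "send_rows", "arguments": {"motion": "0.1 0 0 0 0;0.1 0 0 0 0;0.1 0 0 0.4 0;0.1 0 0 0.8 0;0.1 0 0 0.8 0"}}

```text
clock: 15.0
eef_pos: [0.6441, 0.2437, 0.0018]
tool_rot: [0.597, 0.802, -0.001, -0.001]
ft_force: [-0.6, 0.7, -0.8]
grip_width: 0.0384
grasp_force: 0.0
```

{"name": "send_rows", "arguments": {"motion": "1 0 0 0.1 0;1 0 0 0.1 0;1 0 0 0.1 0;1 0 0 0.1 0"}}

```text
clock: 15.4
eef_pos: [0.645, 0.2441, 0.0023]
tool_rot: [0.597, 0.802, -0.0, -0.0]
ft_force: [-0.9, 0.5, -0.6]
grip_width: 0.0206
grasp_force: 60.6
```

{"name": "send_rows", "arguments": {"motion": "1 0 0 -1 0;1 0 0 -4 0;1 0 0 -8 0;1 0 0 -9 0;1 0 0 -9 0"}}

```text
clock: 15.9
eef_pos: [0.6472, 0.2449, 0.0962]
tool_rot: [0.597, 0.802, 0.003, 0.002]
ft_force: [0.7, -0.6, -1.4]
grip_width: 0.0209
grasp_force: 60.6
```

Run:
```python
from h import *
to(.566,-.321,.095,3)
im=snap('top','t5'); sc=snap('scene','s5')
cv2.imwrite('pics/s5c.png',np.hstack([cv2.resize(sc[190:310,140:260],(400,400),interpolation=cv2.INTER_CUBIC),cv2.resize(im[170:270,345:445],(400,400),interpolation=cv2.INTER_CUBIC)])[:,:,::-1])
```

```text
t=15.9 shift [-51.87 -24.05  -0.07] twist [ 0.239 -2.902] q6 [ 1.   -2.14] psi now 16.7 tilt [ 0.006  0.002 -1.   ]
```

View pics/s5c.png

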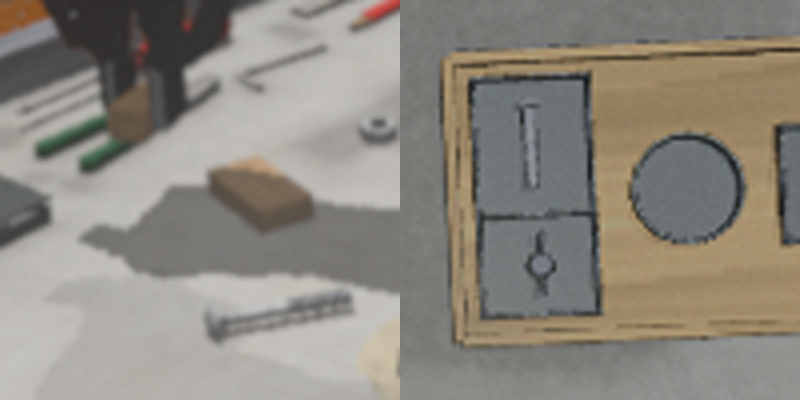

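The block is held level between the fingertips, and the wing nut stands in the short cell. Carrying the block to the square bin.

{"name": "send_rows", "arguments": {"motion": "1 -51.8 -24 0 0.24;1 -51.8 -24 0 0.24;1 -51.8 -24 0 0.24;1 -51.8 -24 0 0.24;1 -51.8 -24 0 0.24"}}

```text
clock: 16.5
eef_pos: [0.6074, -0.0051, 0.0899]
tool_rot: [0.688, 0.725, -0.002, -0.002]
ft_force: [0.7, -0.8, -1.0]
grip_width: 0.0206
grasp_force: 60.7
```

```bash
python3 -c "
from h import *
to(.566,-.321,.095,3)"
```

```text
t=16.5 shift [-31.33  -5.78  -0.49] twist [-0.     3.141] q6 [1.   4.14] psi now 3.0 tilt [-0.004 -0.    -1.   ]
```

{"name": "send_rows", "arguments": {"motion": "1 -31.3 -5.8 0 0;1 -31.3 -5.8 0 0;1 -31.3 -5.8 0 0;1 -31.3 -5.8 0 0;1 -31.3 -5.8 0 0"}}

```text
clock: 17.0
eef_pos: [0.5747, -0.2524, 0.0899]
tool_rot: [0.689, 0.725, -0.001, -0.002]
ft_force: [1.1, 0.1, -0.1]
grip_width: 0.0205
grasp_force: 60.7
```

```bash
python3 -c "
from h import *
to(.566,-.321,.095,3)"
```

```text
t=17.0 shift [-6.8  -1.23 -0.52] twist [-1.000e-03  3.141e+00] q6 [1.   4.14] psi now 3.0 tilt [-0.004  0.002 -1.   ]
```

{"name": "send_rows", "arguments": {"motion": "1 -6.8 -1.2 0 0;1 -6.8 -1.2 0 0;1 -6.8 -1.2 3.5 0;1 -6.8 -1.2 7 0;1 -6.8 -1.2 7 0"}}

```text
clock: 17.5
eef_pos: [0.5627, -0.3165, 0.0147]
tool_rot: [0.689, 0.725, -0.002, -0.007]
ft_force: [-0.6, 0.8, -0.9]
grip_width: 0.0208
grasp_force: 60.8
```

{"name": "send_rows", "arguments": {"motion": "1 0 0 0.2 0;1 0 0 0.2 0"}}

```text
clock: 17.7
eef_pos: [0.5693, -0.3196, 0.0214]
tool_rot: [0.688, 0.725, 0.0, 0.001]
ft_force: [0.4, -0.4, 0.3]
grip_width: 0.0207
grasp_force: 60.8
```

```bash
python3 -c "
from h import *
to(.566,-.321,.0093,3);print(bot.get_obs()['ft_force'])"
```

```text
t=17.7 shift [-0.12 -0.34  1.21] twist [ 0.    -3.142] q6 [ 1.   -2.14] psi now 3.0 tilt [ 0.001 -0.001 -1.   ]
[ 0.43922916 -0.36685875  0.25327495]
```

{"name": "send_rows", "arguments": {"motion": "1 -0.1 -0.3 0.4 0;1 -0.1 -0.3 0.8 0;1 -0.1 -0.3 1 0;1 -0.1 -0.3 1.1 0;1 -0.1 -0.3 1.1 0"}}

```text
clock: 18.2
eef_pos: [0.5654, -0.3209, 0.0093]
tool_rot: [0.689, 0.725, -0.0, -0.0]
ft_force: [-0.5, 0.1, -0.7]
grip_width: 0.0211
grasp_force: 60.8
```

{"name": "send_rows", "arguments": {"motion": "1 0 0 0.1 0;1 0 0 0.2 0;1 0 0 0.2 0"}}

```text
clock: 18.5
eef_pos: [0.5656, -0.321, 0.009]
tool_rot: [0.689, 0.725, 0.0, 0.0]
ft_force: [-2.2, 1.8, 7.1]
grip_width: 0.0205
grasp_force: 61.8
```

{"name": "send_rows", "arguments": {"motion": "0.25 0 0 0 0;0.25 0 0 0 0;0.25 0 0 -0.3 0;0.25 0 0 -1 0;0.25 0 0 -5 0"}}

```text
clock: 19.0
eef_pos: [0.5617, -0.3188, 0.0527]
tool_rot: [0.689, 0.725, -0.001, -0.005]
ft_force: [-0.2, -0.6, -0.5]
grip_width: 0.0319
grasp_force: 0.0
```

{"name": "send_rows", "arguments": {"motion": "0.2 0 0 -5 0;0.2 0 0 -6 0;0.2 0 0 -6 0"}}

```text
clock: 19.3
eef_pos: [0.5677, -0.3222, 0.1215]
tool_rot: [0.689, 0.725, 0.001, 0.004]
ft_force: [0.1, 0.3, -0.9]
grip_width: 0.0345
grasp_force: 0.0
```

Run:
```python
from h import *
to(.535,.0507,.12,3)
im=snap('top','t6'); sc=snap('scene','s6')
cv2.imwrite('pics/s6c.png',np.hstack([cv2.resize(sc[170:290,260:380],(400,400),interpolation=cv2.INTER_CUBIC),cv2.resize(im[180:260,270:350],(400,400),interpolation=cv2.INTER_CUBIC)])[:,:,::-1])
```

```text
t=19.3 shift [ 3.741e+01 -1.340e+00 -1.000e-02] twist [-1.000e-03  3.141e+00] q6 [1.61 4.75] psi now 3.0 tilt [ 0.007 -0.004 -1.   ]
```

View pics/s6c.png

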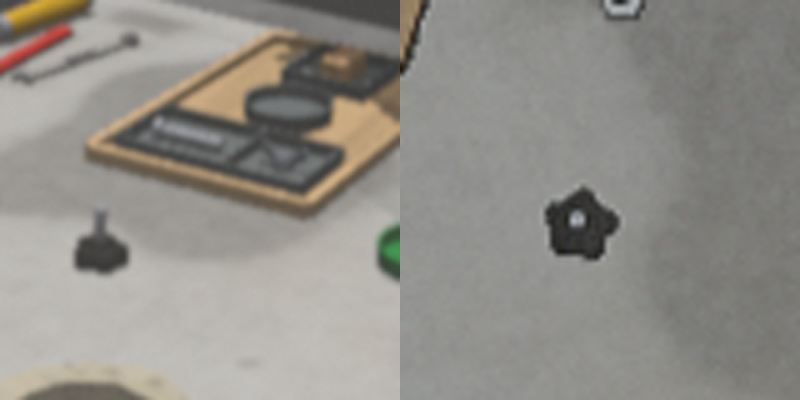

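The block sits in the square bin. The star knob is unmoved, with its stud at (305.6,223.6) in the top view.

{"name": "send_rows", "arguments": {"motion": "0.2 37.4 -1.3 0 0;0.2 37.4 -1.3 0 0;0.2 37.4 -1.3 0 0;0.2 37.4 -1.3 0 0;0.2 37.4 -1.3 0 0"}}

```text
clock: 19.9
eef_pos: [0.5416, -0.0699, 0.1149]
tool_rot: [0.689, 0.725, -0.001, -0.002]
ft_force: [0.3, -0.4, -0.3]
grip_width: 0.0342
grasp_force: 0.0
```

```bash
python3 -c "
from h import *
print(at('top',(305.6,223.6),.04));to(.535,.0505,.1,3)"
```

```text
[0.53531175 0.05046645 0.04      ]
t=19.9 shift [12.05 -0.04  1.5 ] twist [-1.00e-03  3.14e+00] q6 [1.61 4.75] psi now 2.9 tilt [-0.005  0.001 -1.   ]
```

{"name": "send_rows", "arguments": {"motion": "0.2 12 0 1 0;0.2 12 0 1 0;0.2 12 0 1 0;0.2 12 0 4 0;0.2 12 0 4 0"}}

```text
clock: 20.4
eef_pos: [0.5328, 0.0487, 0.0722]
tool_rot: [0.688, 0.726, -0.004, -0.004]
ft_force: [-0.8, -0.3, -0.2]
grip_width: 0.0344
grasp_force: 0.0
```

{"name": "send_rows", "arguments": {"motion": "0.2 0 0 0 0;0.2 0 0 0 0"}}

```text
clock: 20.6
eef_pos: [0.5377, 0.0474, 0.0774]
tool_rot: [0.689, 0.725, -0.0, -0.0]
ft_force: [0.3, 0.1, -0.0]
grip_width: 0.0341
grasp_force: 0.0
```

```bash
python3 -c "
from h import *
to(.5353,.0505,.02,3)"
```

```text
t=20.6 shift [ 0.32 -0.22  5.74] twist [-2.00e-03  3.14e+00] q6 [1.61 4.75] psi now 2.9 tilt [-0.001 -0.    -1.   ]
```

{"name": "send_rows", "arguments": {"motion": "0.2 0.3 -0.2 2 0;0.2 0.3 -0.2 4 0;0.2 0.3 -0.2 5 0;0.2 0.3 -0.2 5.5 0;0.2 0.3 -0.2 5.5 0"}}

```text
clock: 21.1
eef_pos: [0.5356, 0.0505, 0.0224]
tool_rot: [0.689, 0.725, -0.0, -0.0]
ft_force: [-0.4, -0.1, 0.5]
grip_width: 0.0338
grasp_force: 0.0
```

{"name": "send_rows", "arguments": {"motion": "0.4 0 0 0 0;1 0 0 0 0;1 0 0 0 0;1 0 0 0 0"}}

```text
clock: 21.5
eef_pos: [0.5362, 0.0509, 0.0231]
tool_rot: [0.689, 0.725, 0.001, 0.001]
ft_force: [0.4, -0.0, 2.6]
grip_width: 0.0047
grasp_force: 58.7
```

{"name": "send_rows", "arguments": {"motion": "1 0 0 0 0;1 0 0 0 0"}}

```text
clock: 21.7
eef_pos: [0.5362, 0.0509, 0.0231]
tool_rot: [0.689, 0.725, 0.001, 0.001]
ft_force: [0.5, -0.2, 4.7]
grip_width: 0.0051
grasp_force: 58.9
```

{"name": "send_rows", "arguments": {"motion": "1 0 0 -1 0;1 0 0 -5 0;1 0 0 -8 0;1 0 0 -8 0"}}

```text
clock: 22.1
eef_pos: [0.5388, 0.0513, 0.1073]
tool_rot: [0.689, 0.725, 0.003, 0.003]
ft_force: [0.8, 0.2, 0.3]
grip_width: 0.0047
grasp_force: 58.7
```

Run:
```python
from h import *
to(.5602,-.2255,.1,3)
sc=snap('scene','s7')
cv2.imwrite('pics/s7c.png',cv2.resize(sc[150:270,240:400],(640,480),interpolation=cv2.INTER_CUBIC)[:,:,::-1])
```

```text
t=22.1 shift [-27.75   0.7    0.72] twist [-1.000e-03  3.141e+00] q6 [1.14 4.28] psi now 3.0 tilt [ 0.009  0.001 -1.   ]
```

View pics/s7c.png

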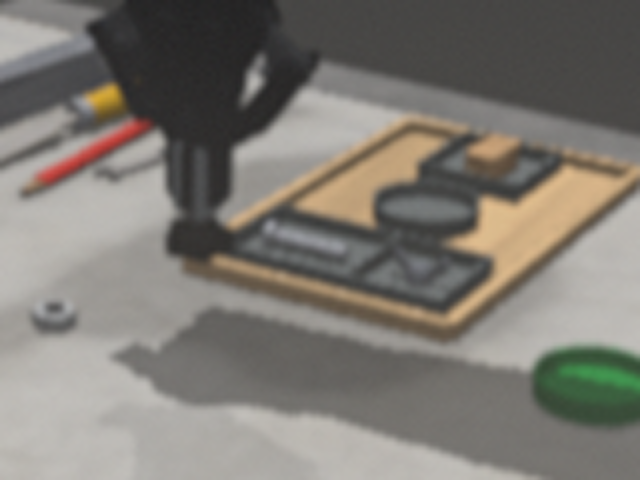

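The knob hangs upright from its stud. The bolt, wing nut and block are in place. Moving to the cup.

{"name": "send_rows", "arguments": {"motion": "1 -27.7 0.6 0 0;1 -27.7 0.6 0 0;1 -27.7 0.6 0 0;1 -27.7 0.6 0 0;1 -27.7 0.6 0 0"}}

```text
clock: 22.65
eef_pos: [0.5525, -0.1998, 0.1009]
tool_rot: [0.689, 0.725, -0.0, -0.001]
ft_force: [0.4, 0.1, -1.0]
grip_width: 0.0048
grasp_force: 58.7
```

{"name": "send_rows", "arguments": {"motion": "1 0 0 0 0;1 0 0 0 0"}}

```text
clock: 22.85
eef_pos: [0.5524, -0.1993, 0.1007]
tool_rot: [0.69, 0.724, -0.0, -0.002]
ft_force: [-0.7, -0.1, -0.1]
grip_width: 0.0049
grasp_force: 58.7
```

```bash
python3 -c "
from h import *
to(.5607,-.2255,.0305,3)"
```

```text
t=22.9 shift [-2.67  0.72  7.01] twist [-0.004  3.138] q6 [1.14 4.28] psi now 2.8 tilt [-0.003  0.002 -1.   ]
```

{"name": "send_rows", "arguments": {"motion": "1 -2.7 0.7 0 0;1 -2.7 0.7 0 0;1 -2.7 0.7 3 0;1 -2.7 0.7 5 0;1 -2.7 0.7 6 0"}}

```text
clock: 23.35
eef_pos: [0.5602, -0.2222, 0.0397]
tool_rot: [0.688, 0.726, -0.001, -0.003]
ft_force: [-0.2, 0.1, -0.2]
grip_width: 0.005
grasp_force: 58.7
```

{"name": "send_rows", "arguments": {"motion": "1 0 0 0 0;1 0 0 0 0"}}

```text
clock: 23.55
eef_pos: [0.5626, -0.2242, 0.0428]
tool_rot: [0.688, 0.726, 0.0, 0.0]
ft_force: [0.2, 0.1, 0.1]
grip_width: 0.0051
grasp_force: 58.7
```

```bash
python3 -c "
from h import *
to(.5607,-.2255,.0305,3)"
```

```text
t=23.6 shift [-0.12 -0.19  1.23] twist [ 1.000e-03 -3.141e+00] q6 [ 1.14 -2.01] psi now 3.0 tilt [ 0.  0. -1.]
```

{"name": "send_rows", "arguments": {"motion": "1 0 -0.2 0.5 0;1 0 -0.2 0.9 0;1 0 -0.2 1.1 0;1 0 -0.2 1.2 0;1 0 -0.2 1.2 0"}}

```text
clock: 24.05
eef_pos: [0.5602, -0.2252, 0.0303]
tool_rot: [0.689, 0.725, -0.0, -0.0]
ft_force: [0.0, -0.5, 0.1]
grip_width: 0.0049
grasp_force: 58.7
```

{"name": "send_rows", "arguments": {"motion": "1 0 0 0.1 0;1 0 0 0.2 0;1 0 0 0.2 0"}}

```text
clock: 24.35
eef_pos: [0.5606, -0.2254, 0.03]
tool_rot: [0.689, 0.725, 0.0, 0.001]
ft_force: [-2.0, 0.7, 7.7]
grip_width: 0.0049
grasp_force: 59.6
```

{"name": "send_rows", "arguments": {"motion": "0.5 0 0 0 0;0.5 0 0 0 0;0.5 0 0 -0.2 0;0.5 0 0 -0.5 0;0.5 0 0 -1.5 0"}}

```text
clock: 24.85
eef_pos: [0.5593, -0.2248, 0.0427]
tool_rot: [0.689, 0.725, -0.0, -0.001]
ft_force: [0.1, -0.8, -0.3]
grip_width: 0.0214
grasp_force: 0.0
```

{"name": "send_rows", "arguments": {"motion": "0.5 0 0 -3 0;0.5 0 0 -7 0;0.5 0 0 -11 0;0.5 0 0 -11 0"}}

```text
clock: 25.25
eef_pos: [0.5643, -0.2268, 0.1614]
tool_rot: [0.689, 0.725, 0.003, 0.006]
ft_force: [0.7, -0.6, 0.9]
grip_width: 0.0212
grasp_force: 0.0
```

{"name": "send_rows", "arguments": {"motion": "0.5 24 0 0 0;0.5 24 0 0 0;0.5 24 0 0 0;0.5 24 0 0 0;0.5 24 0 0 0"}}

```text
clock: 25.75
eef_pos: [0.5473, 0.0171, 0.1537]
tool_rot: [0.688, 0.725, 0.0, -0.0]
ft_force: [0.7, -0.5, 0.4]
grip_width: 0.0213
grasp_force: 0.0
```

Run:
```python
from h import *
im=snap('top','t8'); sc=snap('scene','s8')
cv2.imwrite('pics/s8c.png',np.vstack([np.hstack([cv2.resize(sc[150:270,270:430],(400,300),interpolation=cv2.INTER_CUBIC),cv2.resize(im[165:267,350:486],(400,300),interpolation=cv2.INTER_CUBIC)]),cv2.resize(im[160:235,180:380],(800,300))])[:,:,::-1])
```

```text
(no output)
```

View pics/s8c.png

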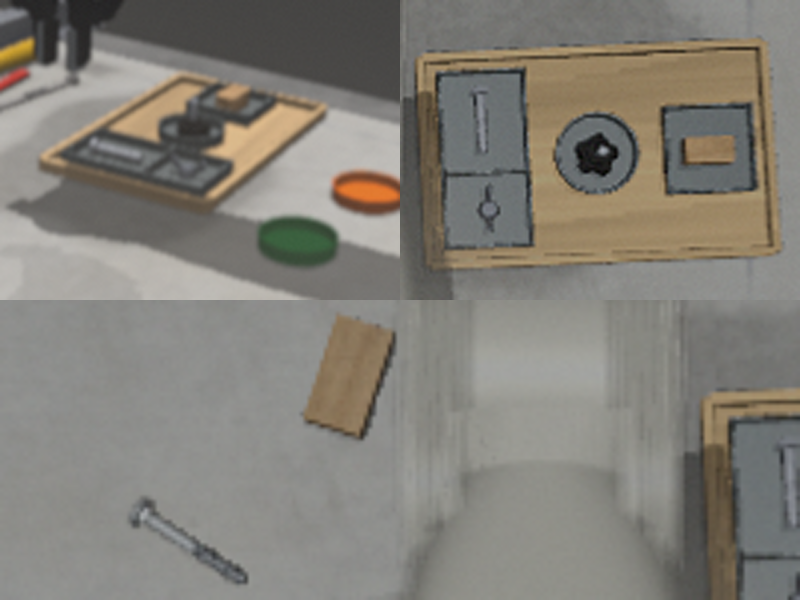

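All four parts lie in their cells and the offcut and coach bolt are where they were. The arm hides the hex nut here; it was seen at its original spot after the last grasp, and the arm has passed well above it since. Handing in.

```bash
python3 -c "
from h import *
print(workorder.job_done())"
```

```text
the job is handed in; nothing more can be done
None
```

I packed the hex bolt, wing nut, stop block and star knob into their cells in the order asked, left the look-alikes alone, and handed the job in at about 26 s on the robot's clock.

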